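Sound the socket of a necklace stand and fit the post that comes out level

ROBOT

A 6-joint arm with a two-finger parallel gripper is mounted at the origin on the work surface. World frame = base frame: x ahead of the robot, y to its left, z up, the work surface at z = 0. Lengths are in m, angles in rad, forces in N, time in s.
With the tool pointing down it reaches from about 0.275 to 0.75 m from the base axis. Payload 10.2 kg.
Tool frame: the origin (TCP) lies midway between the tips of the shut fingers; the grasp point (between the pads) lies 19 mm behind it (env.hold_point_z is the distance from the TCP to the grasp point, in m); z points along the fingers, y is the line along which they close (so a half turn about z gives the same grasp; the last joint's range is limited). The gripper opens to 85 mm and grips with 20 to 120 N. Pads are 22 mm wide; open, the fingers measure 114 mm over their backs; the gripper's body (76 mm by 85 mm) begins 54 mm behind the grasp point. The pads swing forward as they close: fully open they stand 13 mm farther back than shut.
Start: joints at [-1.548, 0.313, 1.498, -0, 1.331, -0.223], TCP at [0.128, -0.509, 0.231] pointing down, gripper open.
Joint ranges: [-2.94, 2.94], [-0.97, 2.17], [0.19, 2.56], [-1.23, 4.37], [0.02, 3.11], [-2.88, 2.88]. Speed limits (rad/s): [2.39, 2.39, 3.01, 3.14, 3.14, 3.14].

INTERFACE

Orientations are given as a unit quaternion [x, y, z, w].
In Python, from bench import env, kinematics, monitor, eyes, job gives the robot as it stands. The module is installed in compiled form; this text tells all that it offers. Calls block until the motion is done:
- env.reach(position, orientation): joint-space move of the TCP to a pose.
- env.movel(position, velocity=0.15, frame=None, guard=None): straight line of the TCP; frame=None keeps the orientation; velocity is the mean speed in m/s. With guard (N) it stops when the force on the tool has changed by that much, and returns True; else False.
- env.set_joints(angles): joint-space move.
- env.release() and env.close_gripper(effort=None): open the fingers fully, or close them until they stop; effort is the grip in N (None keeps the last).
- env.hold(seconds).
- kinematics.ik(position, orientation): joint angles nearest the present ones, or None.
- monitor.sense(): the state.
- eyes.grab_frame(name): name is "scene" or "top"; returns a dict with "frame" (420x560x3 uint8, red, green, blue), "mtx" (3x3 intrinsics, pixels), "k1" (the pictures are not rectified: a ray, as slopes to the right and down, at radius r is drawn at 1 + k1 r^2 times it, then the intrinsics apply), "view" (4x4, takes a point from world to camera coordinates). Camera axes: x right, y down, z forward; pixel columns grow to the right and rows downward; lengths in m; the calibration is good to about 2 mm. A picture is of the moment at which its call begins. There is no depth.
A pose or a line that the arm cannot do raises env.MotionError and nothing moves.
- job.hand_in(): hands the job in; it is judged then, once.
The state is a dict: "clock": time; "joints": joint angles; "qvel": joint speeds; "joint_efforts": joint torques, N m; "position": TCP position; "ee_rot": TCP orientation; "contact_force": force on the tool from outside, world axes, zero at the start; "ft_torque": the same for the moment, N m; "finger_gap": opening from 0.0 (shut) to 1.0 (fully open); "gripper_force": force on a finger pad.
Only numpy, scipy, OpenCV 4.12 (cv2) and the standard library are available. Lean on these libraries where they do the work, as an engineer would, in place of code of your own. Each camera call takes 0.05 s, during which the arm holds its last target. There are 200 camera calls.

TASK

Lean the orange depth rod in the sloping rest so that you can take it again and hold it upright, feel down to the bottom of the hole in the wooden base with its sprung tip, and lean the rod back in the rest. Then stand in the hole the one brass post that, resting on the bottom, comes level with the fixed post beside it, leaving the other two posts in their rack and the pliers, jar and spool where they are.

Things in the scene. Friction and masses are not known exactly. Their poses are not given: they have to be found in the camera images.
- rod: Depth rod, 160 mm long, 0.15 kg, lying. Orange square handle 24 x 24 x 70 mm, black bands; steel shaft 12 mm thick, ending in a sprung brass tip 9 mm thick; red rings 28, 44, 60 mm from the tip end. Origin: centre of the handle's underside as it lies; x: along the rod, tip to butt; z: up as it lies. Centre line at z = 12 mm; handle x = -35 to 35 mm; tip end at x = -125 mm.
- rod_grip (a point): Middle of the rod's handle, on its centre line.
- rod_tip (a point): The very end of the rod's sprung tip, on its centre line; it moves with the tip.
- plunger (a joint): Sprung tip of the rod: 0 m out, up to 0.008 m pressed in. It starts to give at about 0.8 N and is fully in at about 4 N. The bottom counts as felt once it is pressed in 2 mm.
- rest: Fixed aluminium rest, origin on the table, on a dark plate 150 x 76 x 10 mm. Its rail, 16 mm wide, climbs at 45 degrees towards +x (roughly away from the robot) and carries the handle. At its foot a fork square to the rail (slot 20 mm, open at the top) takes the shaft and stops the handle's shoulder; two cheeks 30 mm apart, 10 mm high, guide the butt's last 7 mm.
- rest_seat (a point): Where the middle of the rod's handle (rod_grip) lies when the rod leans in the rest, butt end uppermost towards +x, handle against fork and on the rail; 120 mm above the table. Rod is laid in square to the slope. The tip hangs free 30 mm above the table, on the robot's side. Mid-handle sides stay free for fingers, which may reach down past the rail.
- base: Fixed wooden display base 100 (x) x 200 (y) x 80 mm high, origin at the centre of its underside. A fixed brass post, 20 mm thick, stands 70 mm above its top at y = +55 mm; a blind hole, 22 mm wide with a small chamfer, is at y = -55 mm. The hole's depth differs from start to start: 28, 44 or 60 mm, not known beforehand.
- bore (a point): Centre of the hole's mouth, level with the base's top, 80 mm above the table.
- fixed_post_top (a point): Centre of the top of the fixed post, 70 mm above the base's top.
- rack: Fixed black rack, 240 (x) x 66 (y) x 30 mm high, origin at the centre of its underside, with three recesses of 24 mm diameter and 16 mm depth at x = -80, 0 and +80 mm, in each of which a post stands upright, in any order. A post's foot is 14 mm above the table there.
- post_short: Loose plain brass post, 20 mm diameter, 98 mm long, 0.1 to 0.2 kg, upright in the rack. Origin: centre of its foot; z: along the post to its top. It comes level with the fixed post in a hole 28 mm deep.
- post_middle: Loose plain brass post, 20 mm diameter, 114 mm long, 0.1 to 0.2 kg, upright in the rack. Origin: centre of its foot; z: along the post to its top. It comes level with the fixed post in a hole 44 mm deep.
- post_long: Loose plain brass post, 20 mm diameter, 130 mm long, 0.1 to 0.2 kg, upright in the rack. Origin: centre of its foot; z: along the post to its top. It comes level with the fixed post in a hole 60 mm deep.
- post_short_top (a point): Centre of the top of the 98 mm post.
- post_middle_top (a point): Centre of the top of the 114 mm post.
- post_long_top (a point): Centre of the top of the 130 mm post.
- pliers: Bystander: pliers with orange handles, 120 mm long, 80 mm wide, 16 mm high, lying on the table. Origin at the joint, at table height.
- jar: Bystander: amber jar with a brass lid, 54 mm diameter, 60 mm high. Origin at the centre of its underside.
- spool: Bystander: red spool, 56 mm diameter, 42 mm high, standing. Origin at the centre of its underside.
There are look-alikes about, which are no part of the job. Leave any blue look-alike of the post_short alone.

How it is judged:
By the outcome, as a careful person would: the job done as asked, in the order asked, and still so for the second after the job is handed in, with the robot touching nothing.
It also fails if it takes over 72 s, if anything falls off the work surface, if the arm or the gripper's body presses on something with over 40 N, if the wrist force passes 120 N, or if a joint passes its speed limit or range.

## Working session

There is one attempt and no reset: what is moved stays moved. The work goes in short steps, each a Python script; the robot and the scene stay as the last script left them, time stands still between calls to the robot, and variables do not carry over. Pictures are saved under pics/ and viewed, at most 13 in all, crops included, and the job is handed in when it is done.

```bash
mkdir -p pics
cat > h.py <<'E'
import numpy as np, cv2
from scipy.spatial.transform import Rotation as R
from bench import env, kinematics, monitor, eyes, job
def snap(n,f):
    d=eyes.grab_frame(n); cv2.imwrite(f,d["frame"][:,:,::-1]); np.savez(f+'.npz',**{k:np.array(v) for k,v in d.items()}); return d
def load(f): return np.load(f+'.npz')
def proj(d,p):
    c=d["view"]@np.append(p,1); s=c[:2]/c[2]; s=s*(1+d["k1"]*(s@s)); return (d["mtx"]@np.append(s,1))[:2]
def unproj(d,uv,z):
    m=np.linalg.inv(d["mtx"])@np.array([uv[0],uv[1],1.]); s0=m[:2]; s=s0.copy()
    for _ in range(30): s=s0/(1+d["k1"]*(s@s))
    Rw=d["view"][:3,:3]; t=d["view"][:3,3]; o=-Rw.T@t; r=Rw.T@np.append(s,1)
    return o+r*(z-o[2])/r[2]
E
python3 - <<'E'
from h import *
for n in("scene","top"):
    d=snap(n,f'pics/{n}0.png'); print(n,d["mtx"],d["k1"],-d["view"][:3,:3].T@d["view"][:3,3],d["view"][:3,:3])
print(monitor.sense(), env.hold_point_z)
E
```

```text
scene [[477.13402043   0.         273.76275673]
 [  0.         477.13402043 208.38961128]
 [  0.           0.           1.        ]] 0.05806951119330919 [ 1.11203175 -0.2463018   0.87284937] [[ 0.39629057  0.91805489 -0.01135828]
 [ 0.72821954 -0.32183173 -0.60507903]
 [-0.55915122  0.23151579 -0.79608439]]
top [[394.4424901    0.         276.20150354]
 [  0.         394.4424901  211.8764087 ]
 [  0.           0.           1.        ]] 0.037791204294624826 [ 0.51820054 -0.03818973  1.08551901] [[-1.08370925e-03 -9.99933848e-01  1.14510023e-02]
 [-9.97999589e-01  3.57639612e-04 -6.32193945e-02]
 [ 6.32111171e-02 -1.14966070e-02 -9.97933957e-01]]
{'clock': 0.1, 'joints': array([-1.54837265e+00,  3.13381722e-01,  1.49833452e+00,  5.49666104e-06,
        1.33099967e+00, -2.23408049e-01]), 'qvel': array([-0.00163713, -0.00067446, -0.00113156,  0.00043878, -0.00093972,
        0.00050949]), 'joint_efforts': array([ 2.61078450e-03, -4.12896788e+01, -2.60143089e+01, -1.58432717e-04,
        3.00679079e-03,  1.20591366e-05]), 'position': array([ 0.12774605, -0.50899437,  0.23080862]), 'ee_rot': array([ 9.92455275e-01,  1.22605920e-01,  5.89999949e-05, -5.58525343e-04]), 'contact_force': array([0.33809096, 0.52917059, 0.24767779]), 'ft_torque': array([ 0.03884161, -0.04719929,  0.01583669]), 'gripper_force': 0.0, 'finger_gap': 0.9986329874943879} 0.0187
```

View pics/top0.png

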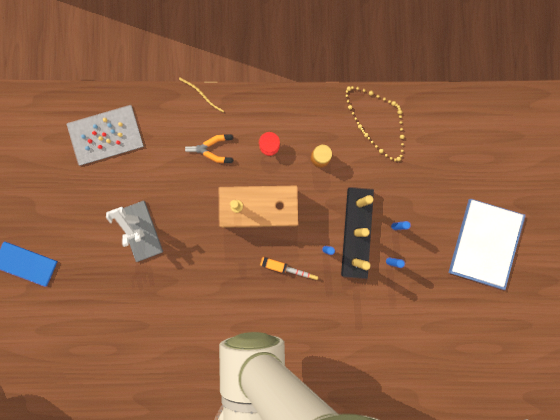

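View pics/scene0.png

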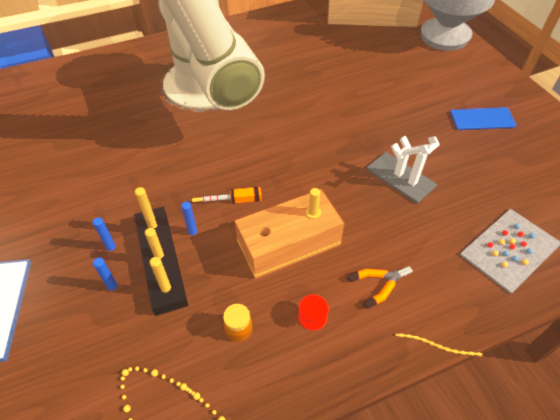

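Top view: the base is at (258,206) with the hole at (280,205). The rod lies at (290,269) with its butt to the left, the rack is at (358,232) and the rest at (135,231). Blue decoys stand around the rack. Next I'll enlarge these areas.

Run:
```python
import cv2,numpy as np
a=cv2.imread('pics/top0.png');b=cv2.imread('pics/scene0.png')
def c(im,x,y,w,h,s): 
    o=cv2.resize(im[y:y+h,x:x+w],None,fx=s,fy=s,interpolation=cv2.INTER_CUBIC)
    for i in range(0,w,10): cv2.line(o,(i*s,0),(i*s,6 if i%50 else 14),(255,255,255),1)
    for i in range(0,h,10): cv2.line(o,(0,i*s),(6,i*s),(255,255,255),1)
    return o
M=np.zeros((600,800,3),np.uint8)
def put(o,x,y): M[y:y+o.shape[0],x:x+o.shape[1]]=o
put(c(a,255,250,70,40,5),0,0)      # rod
put(c(a,100,195,70,70,5),0,210)    # rest
put(c(a,210,180,100,60,4),360,0)   # base
put(c(b,360,130,85,75,4),360,250)  # rest scene
cv2.imwrite('pics/m1.png',M)
M[:]=0
put(c(a,335,180,50,105,5),0,0)
put(c(b,120,180,80,140,4),260,0)
put(c(b,185,180,60,30,3),600,0)
cv2.imwrite('pics/m2.png',M)
```

```text
(no output)
```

View pics/m1.png

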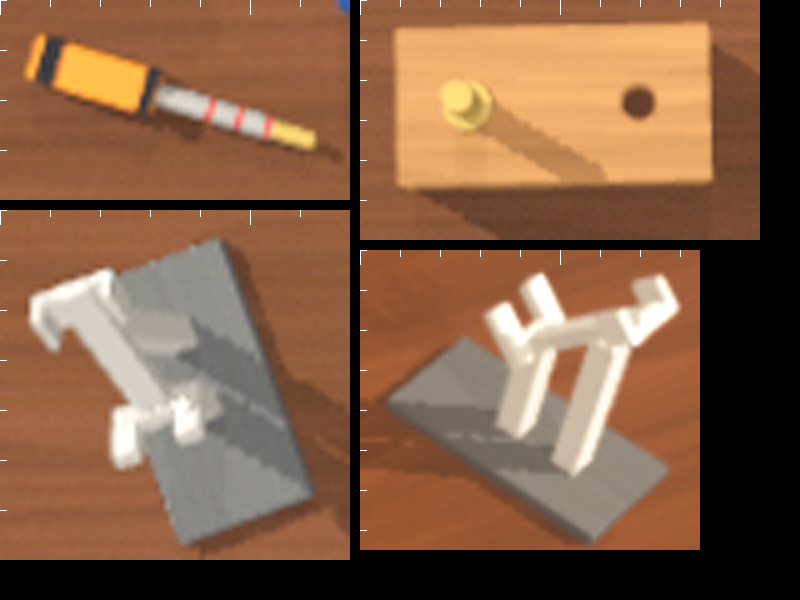

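View pics/m2.png

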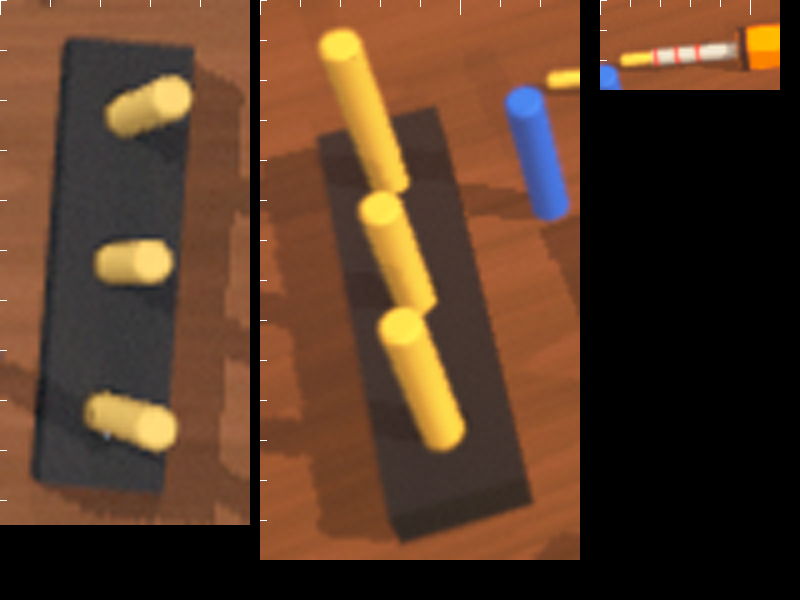

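The crops show the rod handle clearly, plus the rest plate's corners, the fork tines and the cheeks. They also show the base corners, the hole and all three post tops. Now I'll turn these into positions.

```bash
cat > meas.py <<'E'
from h import *
from scipy.optimize import least_squares
T=load('pics/top0.png');S=load('pics/scene0.png')
def c2(x,y,s,ox,oy,mx=0,my=0): return np.array([(x-mx)/s+ox-.5+.5/s,(y-my)/s+oy-.5+.5/s])
rod=lambda x,y:c2(x,y,5,255,250); rest=lambda x,y:c2(x,y,5,100,195,0,210); base=lambda x,y:c2(x,y,4,210,180,360,0)
resS=lambda x,y:c2(x,y,4,360,130,360,250); rk=lambda x,y:c2(x,y,5,335,180); rkS=lambda x,y:c2(x,y,4,120,180,260,0)
def tri(a,b): 
    r=least_squares(lambda p:np.r_[proj(T,p)-a,proj(S,p)-b],[.5,0,.1]); return r.x,np.abs(r.fun).max()
E
python3 - <<'E'
from meas import *
np.set_printoptions(precision=4,suppress=True)
b=unproj(T,rod(34,56),.016);s=unproj(T,rod(149,92),.016);t=unproj(T,rod(316,140),.012)
print('rod',b,s,t,np.linalg.norm(b-s),np.linalg.norm(s-t),np.degrees(np.arctan2(*(b-t)[1::-1])))
bc=[unproj(T,base(*p),.08) for p in((395,30),(710,22),(712,183),(397,187))]
print('base',np.array(bc),np.mean(bc,0)); print('hole',unproj(T,base(638,102),.08)); print('fp',unproj(T,base(458,97),.15))
pc=[unproj(T,rest(*p),.01) for p in((220,238),(313,493),(180,544))]
print('plate',np.array(pc),(pc[0]+pc[2])/2)
for a,c in(((172,98),(404,327)),((155,260),(381,210)),((157,427),(342,47))): print('post',*tri(rk(*a),rkS(*c)))
for n,a,c in(('tineR',(188,437),(500,312)),('tineL',(125,465),(500,312)),('tineR2',(188,437),(540,280)),('tineL2',(125,465),(540,280)),('chk',(112,272),(620,330)),('chkb',(112,272),(660,285)),('chkL',(35,300),(660,285))): print(n,*tri(rest(*a),resS(*c)))
for a,z in(((67,38),.03),((193,47),.03),((160,492),.03),((33,485),.03)): print('rack',unproj(T,rk(*a),z))
E
```

```text
rod [ 0.4539 -0.0105  0.016 ] [ 0.4346 -0.0724  0.016 ] [ 0.4085 -0.1626  0.012 ] 0.06486484873568424 0.0939826007592854 73.35791700019954
base [[ 0.6454  0.0981  0.08  ]
 [ 0.6507 -0.1035  0.08  ]
 [ 0.5474 -0.1044  0.08  ]
 [ 0.545   0.096   0.08  ]] [ 0.5971 -0.0035  0.08  ]
hole [ 0.5992 -0.0573  0.08  ]
fp [0.5965 0.051  0.15  ]
plate [[0.6182 0.3095 0.01  ]
 [0.4802 0.257  0.01  ]
 [0.4532 0.3272 0.01  ]] [0.5357 0.3183 0.01  ]
post [ 0.6106 -0.2739  0.1253] 0.958753384270949
post [ 0.5317 -0.2679  0.11  ] 0.988448851745261
post [ 0.4519 -0.2601  0.1414] 0.9933685345318963
tineR [0.5122 0.2973 0.0967] 0.8776632649035037
tineL [0.4924 0.3273 0.0684] 3.4313480013295248
tineR2 [0.5184 0.3001 0.1233] 5.887384022600429
tineL2 [0.4994 0.3294 0.0968] 1.6343224072479643
chk [0.5886 0.3139 0.1475] 0.5108091705265565
chkb [0.5925 0.3131 0.1809] 4.686155511005097
chkL [0.5748 0.346  0.1546] 0.6473098875828214
rack [ 0.6516 -0.2439  0.03  ]
rack [ 0.6467 -0.3116  0.03  ]
rack [ 0.4092 -0.2899  0.03  ]
rack [ 0.4129 -0.2227  0.03  ]
```

```bash
cat > ov.py <<'E'
from meas import *
def model(o,yaw,sx):
    r=R.from_euler('z',yaw,degrees=True).as_matrix(); q=.5**.5
    P=lambda x,y,z:np.r_[o,0]+r@np.array([x,y,z])
    U=lambda u,y,h:P(sx+q*u-q*h,y,.12+q*u+q*h)
    L=[]
    c=[(-.075,-.038),(.075,-.038),(.075,.038),(-.075,.038)]
    for i in range(4): L.append((P(*c[i],.01),P(*c[(i+1)%4],.01),(0,255,0)))
    for y in(-.008,.008): L.append((U(-.035,y,-.012),U(.035,y,-.012),(0,0,255)))
    for y in(-.01,.01): L.append((U(-.035,y,-.012),U(-.035,y,.01),(255,0,0)))
    for y in(-.015,.015):
        L.append((U(.028,y,-.002),U(.035,y,-.002),(255,0,255)));L.append((U(.035,y,-.012),U(.035,y,-.002),(255,0,255)))
    return L
def draw(f,x,y,w,h,s,L):
    o=cv2.resize(cv2.imread(f)[y:y+h,x:x+w],None,fx=s,fy=s,interpolation=cv2.INTER_CUBIC); d=load(f)
    for a,b,c in L:
        p=[tuple(int(v) for v in (proj(d,k)-[x,y]+.5)*s) for k in(a,b)]; cv2.line(o,*p,c,1)
    return o
E
python3 - <<'E'
from ov import *
L=model([.5357,.3183],20.9,0.0)
a=draw('pics/top0.png',100,195,66,100,6,L);b=draw('pics/scene0.png',365,128,66,75,6,L)
M=np.zeros((600,800,3),np.uint8);M[:,:396]=a;M[:450,400:796]=b;cv2.imwrite('pics/ov.png',M)
E
```

```text
(no output)
```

View pics/ov.png

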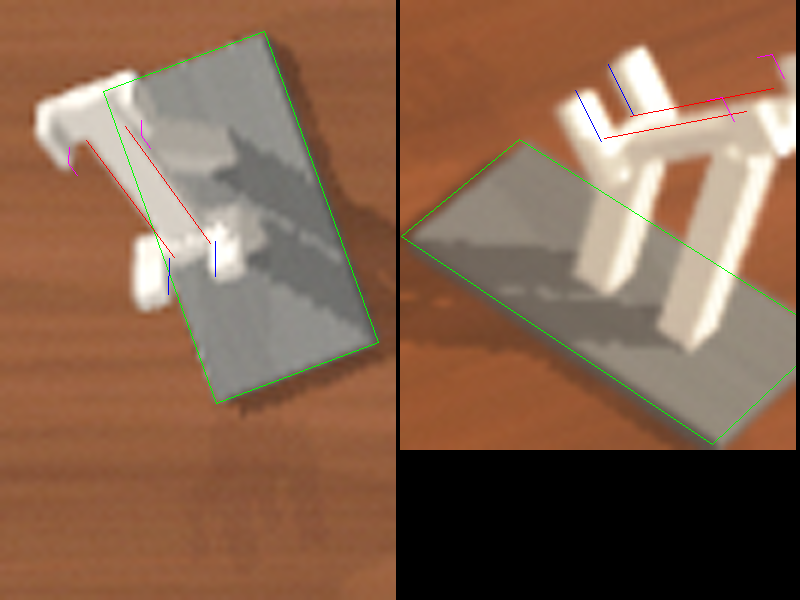

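Run:
```python
from ov import *
g=cv2.imread('pics/top0.png')[:,:,0]
print('top cols 104-142'); 
for r in range(204,250,2): print(r,' '.join('%3d'%v for v in g[r,104:143]))
g=cv2.imread('pics/scene0.png')[:,:,0]
print('scene cols 388-440')
for r in range(134,162,2): print(r,' '.join('%3d'%v for v in g[r,388:441]))
for a,b,c in model([.5357,.3183],20.9,0.0)[4:]: print(proj(T,a).round(1),proj(T,b).round(1),proj(S,a).round(1),proj(S,b).round(1))
```

```text
top cols 104-142
204  63  61  59  62  63  63  60  62  66  62  62  63  63  63  65  63  63  59  66  60  64  64  63  63  64  63  63  66  94 123 127 131 137 137 138 141 139 142 139
206  61  60  62  62  59  62  60  62  61  63  59  61  62  67  63  63  76 105  74  62  61  64  90  91 121 128 142 136 141 141 140 138 140 139 138 137 140 139 142
208  58  58  58  61  58  59  57  59  58  60  61 104 154 182 226 234 246 252 185 129 127 138 137 138 137 138 135 135 139 142 142 139 137 138 138 138 138 138 141
210  59  59  60  62  60  63 115 190 225 231 237 248 244 220 199 207 233 239 150 155 150 139 136 138 137 141 138 135 137 138 142 141 139 141 139 139 139 139 141
212  61  62 153 211 223 222 234 234 235 232 218 207 197 195 189 185 211 212 169 153 154 150 136 138 138 140 140 137 136 137 140 142 139 138 139 139 138 139 139
214  60  58 207 237 206 192 199 197 197 196 197 198 197 198 197 189 179 190 195 185 154 152 144 145 142 139 141 139 137 135 136 142 142 141 140 140 140 139 138
216  61  90 211 232 184 158 172 190 197 197 197 196 198 196 197 199 197 188 166 186 187 167 154 153 153 154 153 155 150 152
[... 5387 characters left out ...]
  62  62  61  62  62  60  62  62  62
160 119 117 118 120 117 118 119 119 123 139 162 166 165 164 166 175 213 235 224 164  80  57  59  58  58  60  82 143 163 165 164 164 166 175 224 238 235 163  86  62  61  61  61  63  62  61  60  61  61  61  60  58  60
[134.6 235.1] [120.3 215.6] [398.6 150.6] [422.2 146.1]
[128.5 237.4] [113.9 218. ] [402.9 147. ] [426.7 142.3]
[135.4 234.8] [135.4 240.7] [398.  151.1] [393.7 142.7]
[127.8 237.7] [127.6 243.6] [403.4 146.5] [399.2 138.2]
[124.5 219.2] [123.  217.2] [415.8 144.2] [418.3 143.7]
[123.2 214.5] [123.  217.2] [420.3 147.8] [418.3 143.7]
[112.4 223.7] [110.9 221.7] [424.1 137.1] [426.7 136.6]
[111.1 219. ] [110.9 221.7] [428.6 140.7] [426.7 136.6]
```

```bash
cat > p.py <<'E'
from h import *
Z=np.array([0,0,1.])
rod=np.array([.4443,-.0425,.012]); ra=np.radians(73.4)
ry=np.radians(20.9); seat=np.array([.5404,.3214,.12])
hole=np.array([.5985,-.058,.08])
e=np.array([np.cos(ry),np.sin(ry),0]); q=.5**.5
u=q*(e+Z); n=q*(Z-e)
def quat(x,z): y=np.cross(z,x); return R.from_matrix(np.c_[x,y,z]).as_quat()
def fr(yaw,pitch,s):
    """tool pointing down, tilted forward by pitch about its closing axis, heading yaw; s=+-1 half turn"""
    h=np.array([np.cos(yaw),np.sin(yaw),0]); z=-Z*np.cos(pitch)+h*np.sin(pitch); x=h*np.cos(pitch)+Z*np.sin(pitch)
    return quat(s*x,z),z
def st(): 
    m=monitor.sense(); print('t%.2f pos%s gap%.3f gf%.1f F%s j%s'%(m['clock'],m['position'].round(4),m['finger_gap'],m['gripper_force'],m['contact_force'].round(2),m['joints'].round(2))); return m
E
python3 - <<'E'
from p import *
d=np.pi/4
for s in(1,-1):
    Q,z=fr(ra,0,s); print(s,'pick',kinematics.ik(rod+[0,0,-.009],Q),kinematics.ik(rod+[0,0,.2],Q))
    Q,z=fr(ry,d,s); print('rest1',kinematics.ik(seat+.009*z,Q),kinematics.ik(seat+.009*z+.1*n,Q))
    Q,z=fr(ry,0,s); print('retake',kinematics.ik(seat+.0187*z,Q),kinematics.ik(seat+.0187*z+.1*Z,Q))
    for y in(-5,):
        Q,z=fr(np.radians(y),d,s); print('probe',kinematics.ik(hole+[0,0,.065]+.0187*z,Q),kinematics.ik(hole+[0,0,.2]+.0187*z,Q))
E
```

```text
1 pick [-3.58979165e-01  4.89598573e-01  1.95727196e+00 -4.44089210e-16
  6.94722116e-01 -6.92545093e-02] [-3.58979165e-01  1.56347682e-01  1.74952809e+00 -4.44089210e-16
  1.23571688e+00 -6.92545093e-02]
rest1 [0.344902   0.43576756 1.9062321  0.7768919  0.02004305 0.77995243] [0.34112701 0.17497308 2.03568971 0.11469118 0.14662116 1.44060278]
retake [ 3.50505629e-01  6.56479655e-01  1.31904611e+00 -4.44089210e-16
  1.16606689e+00  1.55652814e+00] [ 3.50505629e-01  5.66205013e-01  1.19912964e+00 -4.44089210e-16
  1.37625800e+00  1.55652814e+00]
probe [-0.3714877   0.35928031  1.96298376  1.30823112  0.20678716  0.06431147] [-0.3714877   0.15029704  1.81263843  0.46619973  0.45684297  0.94291756]
-1 pick None None
rest1 [ 0.344902    0.43576756  1.9062321   0.7768919   0.02004305 -2.36164022] [ 0.34112701  0.17497308  2.03568971  0.11469118  0.14662116 -1.70098987]
retake [ 3.50505629e-01  6.56479655e-01  1.31904611e+00 -4.44089210e-16
  1.16606689e+00 -1.58506451e+00] [ 3.50505629e-01  5.66205013e-01  1.19912964e+00 -4.44089210e-16
  1.37625800e+00 -1.58506451e+00]
probe None [-0.3714877   0.15029704  1.81263843  0.46619973  0.45684297 -2.19867509]
```

Run:
```python
from p import *
np.set_printoptions(precision=2,suppress=True)
r=np.radians
for p in(-15,-20): Q,z=fr(ra,r(p),1); print('pick',p,kinematics.ik(rod+.006*z,Q),kinematics.ik(rod+[0,0,.2],Q))
for p in(25,30): Q,z=fr(ry,r(p),1); print('rest1',p,kinematics.ik(seat+.006*z,Q),kinematics.ik(seat+.006*z+.09*n,Q))
for p in(0,-10): Q,z=fr(ry,r(p),1); print('retake',p,kinematics.ik(seat+.015*z,Q),kinematics.ik(seat+.015*z+.1*Z,Q))
for p in(35,40,45):
  for y in(-30,-5,20): Q,z=fr(r(y),r(p),1); print('probe',p,y,kinematics.ik(hole+[0,0,.065]+.015*z,Q),kinematics.ik(hole+[0,0,.16]+.015*z,Q))
```

```text
pick -15 [-0.21  0.53  1.91 -0.38  0.76  0.36] [-0.21  0.2   1.72 -0.27  1.26  0.17]
pick -20 [-0.17  0.55  1.89 -0.49  0.81  0.48] [-0.16  0.23  1.71 -0.36  1.27  0.25]
rest1 25 [0.35 0.47 1.67 0.01 0.57 1.54] [0.35 0.26 1.79 0.01 0.66 1.54]
rest1 30 [0.35 0.45 1.74 0.02 0.43 1.54] [0.34 0.23 1.85 0.02 0.54 1.54]
retake 0 [ 0.35  0.65  1.32 -0.    1.17  1.56] [ 0.35  0.56  1.19 -0.    1.38  1.56]
retake -10 [ 0.35  0.74  1.16 -0.    1.41  1.56] [ 0.35  0.66  1.04 -0.    1.62  1.56]
probe 35 -30 [-0.22  0.39  1.81 -0.46  0.39  2.25] [-0.22  0.26  1.7  -0.3   0.61  2.07]
probe 35 -5 [-0.35  0.36  1.86  0.44  0.36  0.94] [-0.35  0.23  1.75  0.27  0.59  1.12]
probe 35 20 [-0.46  0.39  1.81  0.77  0.64  0.2 ] [-0.46  0.26  1.7   0.6   0.83  0.42]
probe 40 -30 [-0.21  0.38  1.86 -0.74  0.3   2.53] [-0.21  0.24  1.76 -0.42  0.5   2.19]
probe 40 -5 [-0.36  0.35  1.91  0.74  0.26  0.64] [-0.36  0.21  1.81  0.39  0.48  1.01]
probe 40 20 [-0.49  0.39  1.86  0.97  0.62 -0.  ] [-0.49  0.25  1.76  0.75  0.78  0.28]
probe 45 -30 None [-0.2   0.24  1.82 -0.62  0.4   2.38]
probe 45 -5 [-0.37  0.35  1.97  1.29  0.21  0.08] [-0.37  0.19  1.87  0.58  0.37  0.81]
probe 45 20 [-0.52  0.39  1.9   1.17  0.62 -0.22] [-0.52  0.24  1.81  0.91  0.75  0.12]
```

Run:
```python
from p import *
r=np.radians
Q,z=fr(ra,r(-20),1)
env.reach(rod+[0,0,.12],Q); st()
env.movel(rod+.006*z,.15); st()
env.close_gripper(60); st()
env.movel(rod+[0,0,.19],.2); st()
Q,z=fr(ry,r(25),1)
env.reach(seat+.006*z+.07*n+.006*u,Q); st()
snap('top','pics/top1.png');snap('scene','pics/scene1.png')
a=cv2.imread('pics/top1.png')[170:300,70:200];b=cv2.imread('pics/scene1.png')[80:210,330:460]
cv2.imwrite('pics/m3.png',cv2.resize(np.hstack([a,b]),None,fx=3,fy=3,interpolation=cv2.INTER_CUBIC))
```

```text
t2.18 pos[ 0.4444 -0.0432  0.1321] gap1.000 gf0.0 F[ 0.42  0.27 -0.24] j[-0.16  0.33  1.81 -0.39  1.09  0.33]
t3.17 pos[ 0.4442 -0.0446  0.007 ] gap1.000 gf0.0 F[-0.27 -0.15  0.82] j[-0.17  0.55  1.89 -0.49  0.81  0.48]
t3.77 pos[ 0.444  -0.0444  0.0067] gap0.263 gf59.6 F[-0.34  1.86  5.61] j[-0.17  0.55  1.89 -0.49  0.81  0.48]
t4.89 pos[ 0.4437 -0.0424  0.2009] gap0.267 gf58.8 F[ 0.56 -0.2  -1.5 ] j[-0.16  0.24  1.72 -0.37  1.25  0.26]
t6.19 pos[0.5006 0.3056 0.168 ] gap0.264 gf58.8 F[-0.14 -0.48 -0.44] j[0.34 0.31 1.75 0.01 0.65 1.54]
```

View pics/m3.png

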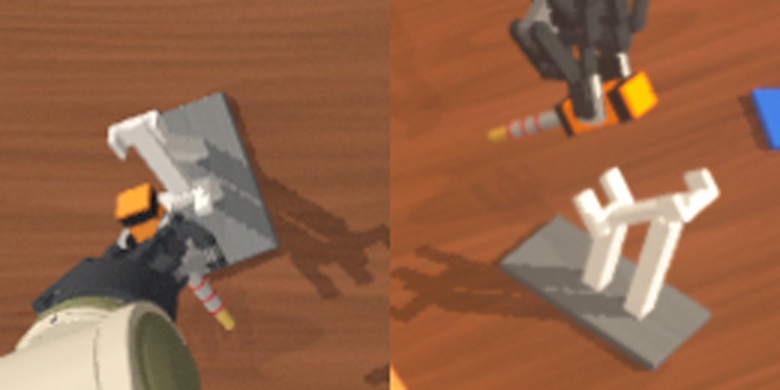

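The rod is held butt-up above the rest. Its tip is at top pixel (147,278), roughly parallel to the rail. I'll compare predicted and seen tip and butt positions.

Run:
```python
from p import *
T=load('pics/top1.png');S=load('pics/scene1.png')
m=st(); z=R.from_quat(m['ee_rot']).as_matrix()[:,2]
g=m['position']-.006*z
print('grip expected',seat+.07*n+.006*u,'from tcp',g)
for k in(-.125,-.081,.035): print(k,proj(T,g+k*u).round(1),proj(S,g+k*u).round(1))
def hsv(f,lo,hi,box):
    im=cv2.cvtColor(cv2.imread(f),cv2.COLOR_BGR2HSV); x,y,w,h=box
    M=cv2.inRange(im,lo,hi)[y:y+h,x:x+w]; v,uu=np.nonzero(M); print(len(v),uu.min()+x,uu.max()+x,v.min()+y,v.max()+y,(uu.mean()+x).round(1),(v.mean()+y).round(1))
for f,b in(('pics/top1.png',(100,225,60,60)),('pics/scene1.png',(355,100,60,40))):
    hsv(f,(170,80,80),(180,255,255),b); 
# orange
hsv('pics/top1.png',(10,200,150),(22,255,255),(100,225,40,30)); hsv('pics/scene1.png',(10,200,150),(22,255,255),(380,95,60,40))
```

```text
t6.29 pos[0.5008 0.3054 0.1682] gap0.262 gf58.8 F[ 1.12 -0.74 -0.91] j[0.34 0.31 1.75 0.01 0.65 1.54]
grip expected [0.49812273 0.30525588 0.17374012] from tcp [0.4984521  0.30454513 0.17366257]
-0.125 [146.8 278.3] [362.2 125.1]
-0.081 [138.4 267.5] [374.7 121.6]
0.035 [113.3 235.7] [412.4 111. ]Traceback (most recent call last):
  File "<stdin>", line 11, in <module>
  File "<stdin>", line 9, in hsv
    return umr_minimum(a, axis, None, out, keepdims, initial, where)
ValueError: zero-size array to reduction operation minimum which has no identity
```

Run:
```python
from p import *
Q,z=fr(ry,np.radians(25),1)
b=seat+.006*z+.006*u
env.movel(b+.02*n,.12); st()
print(env.movel(b-.004*n,.03,guard=5)); m=st(); dp=m['position']-b; print('u,n,y resid',dp@u,dp@n,dp@np.cross(n,u))
p=m['position']
print(env.movel(p-.016*u,.025,guard=5)); m=st(); dp=m['position']-b; print('u,n,y resid',dp@u,dp@n,dp@np.cross(n,u))
snap('top','pics/top2.png');snap('scene','pics/scene2.png')
b=cv2.imread('pics/scene2.png')[110:210,350:450];a=cv2.imread('pics/top2.png')[195:295,90:190]
cv2.imwrite('pics/m4.png',cv2.resize(np.hstack([a,b]),None,fx=4,fy=4,interpolation=cv2.INTER_CUBIC))
```

```text
t6.86 pos[0.5335 0.3186 0.1331] gap0.263 gf58.8 F[ 0.45 -0.19 -0.49] j[0.35 0.42 1.68 0.01 0.6  1.54]
True
t7.51 pos[0.5466 0.3238 0.1187] gap0.267 gf60.0 F[-5.2  -1.97  5.77] j[0.35 0.47 1.65 0.01 0.58 1.54]
u,n,y resid -0.00019222550826715959 2.7999939566253824e-05 1.1829474969656228e-05
True
t7.91 pos[0.5426 0.3222 0.1144] gap0.266 gf59.4 F[ 0.81 -0.65  3.22] j[0.35 0.47 1.67 0.01 0.56 1.54]
u,n,y resid -0.006224916781261972 4.161693160377864e-05 -3.1920402139897412e-06
```

View pics/m4.png

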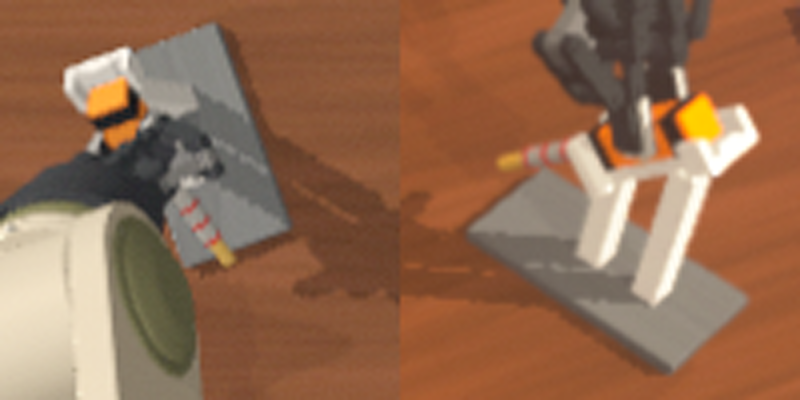

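The rod sits against the rail and the fork, exactly at the predicted seat: orange butt between the cheeks, shaft in the fork. Now I'll release it, retake it and probe.

```bash
cat > probe.py <<'E'
from p import *
r=np.radians
Qr,zr=fr(ry,r(-5),1); Qp,zp=fr(r(10),r(40),1); k=.015
up=lambda tipz: np.array([hole[0],hole[1],tipz+.125])+k*zp   # TCP for upright rod with tip end at tipz
E
python3 - <<'E'
from probe import *
print(kinematics.ik(up(.19),Qp),kinematics.ik(up(.1),Qp),kinematics.ik(up(.02),Qp),kinematics.ik(seat+k*zr+.08*n,Qr))
env.release(); Q,z=fr(ry,r(25),1); m=st()
env.movel(m['position']-.09*z,.2)
env.reach(seat+k*zr+.07*Z,Qr); st()
env.movel(seat+k*zr,.15); st()
env.close_gripper(60); st()
env.movel(seat+k*zr+.09*n,.15); st()
env.reach(up(.19),Qp); st()
env.movel(up(.10),.15); st()
snap('top','pics/top3.png');snap('scene','pics/scene3.png')
b=cv2.imread('pics/scene3.png')[100:300,190:390];a=cv2.imread('pics/top3.png')[130:330,190:390]
cv2.imwrite('pics/m5.png',cv2.resize(np.hstack([a,b]),None,fx=2,fy=2,interpolation=cv2.INTER_CUBIC))
E
```

```text
[-0.44661934  0.14601358  1.67563109  0.54842038  0.80027094  0.66700744] [-0.44661934  0.24119667  1.81039068  0.7074761   0.61332292  0.45907171] [-0.44661934  0.36487406  1.89281806  0.96189845  0.473547    0.16312256] [ 3.49632630e-01  5.21929940e-01  1.37916183e+00 -1.35954656e-03
  1.32775761e+00  1.55603993e+00]
t8.64 pos[0.5418 0.322  0.1137] gap1.004 gf0.0 F[ 0.03 -0.93 -0.11] j[0.35 0.47 1.67 0.01 0.56 1.54]
t9.96 pos[0.5389 0.3209 0.1736] gap0.996 gf0.0 F[-0.45 -0.32 -0.09] j[ 0.35  0.63  1.16 -0.    1.43  1.56]
t10.57 pos[0.5395 0.3211 0.1063] gap0.998 gf0.0 F[0.3  1.15 0.7 ] j[ 0.35  0.69  1.24 -0.    1.29  1.56]
t11.17 pos[0.5393 0.321  0.1054] gap0.272 gf59.2 F[-1.48  0.16  3.42] j[ 0.35  0.7   1.24 -0.    1.29  1.56]
t11.92 pos[0.4799 0.2982 0.1679] gap0.272 gf58.8 F[-0.11  0.25 -1.57] j[ 0.35  0.5   1.39 -0.    1.33  1.56]
t13.39 pos[ 0.6081 -0.0555  0.303 ] gap0.273 gf58.8 F[ 0.36  0.21 -0.76] j[-0.45  0.15  1.68  0.55  0.8   0.67]
t14.14 pos[ 0.6084 -0.0562  0.2143] gap0.273 gf58.9 F[ 1.15  0.46 -0.45] j[-0.45  0.24  1.81  0.71  0.61  0.46]
```

View pics/m5.png

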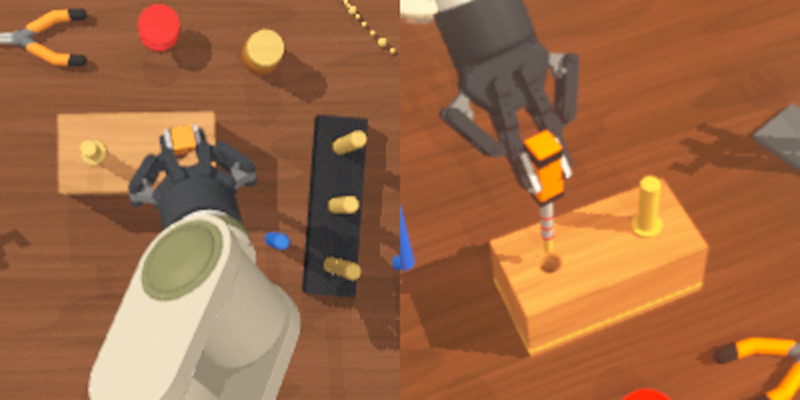

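The scene view shows the rod upright, with its tip about 20 mm above the hole (hole at (551,263) in the right-hand half). Now I'll probe down.

Run:
```python
from probe import *
env.movel(up(.082),.1); st()
print(env.movel(up(.014),.025,guard=2.5)); m=st(); env.hold(.2); m=st()
print('tip z (rod end, unpressed)',m['position'][2]-(k*zp)[2]-.125)
```

```text
t14.57 pos[ 0.6081 -0.0563  0.1959] gap0.271 gf58.9 F[ 0.32  0.18 -1.68] j[-0.45  0.27  1.83  0.75  0.58  0.41]
True
t16.06 pos[ 0.608  -0.0563  0.1596] gap0.271 gf59.1 F[ 0.86 -0.41  2.11] j[-0.45  0.32  1.87  0.86  0.52  0.28]
t16.26 pos[ 0.608  -0.0563  0.16  ] gap0.272 gf59.1 F[ 0.14 -0.73  2.76] j[-0.45  0.32  1.87  0.86  0.52  0.28]
tip z (rod end, unpressed) 0.04648005420320947
```

The bottom was felt at z≈0.052 with about 5 mm of press, so the hole is 28 mm deep and the short post is needed (middle of the rack). Now the rod goes back to the rest.

Run:
```python
from probe import *
env.movel(up(.19),.18); st()
b=seat+k*zr+.003*u
env.reach(b+.09*n,Qr); st()
env.movel(b+.015*n,.12)
print(env.movel(b-.003*n,.03,guard=5)); m=st(); dp=m['position']-b; print(dp@u,dp@n)
p=m['position']; print(env.movel(p-.01*u,.025,guard=4)); m=st(); dp=m['position']-b; print(dp@u,dp@n)
env.release(); p=m['position']; env.movel(p+.1*Z,.2); st()
snap('top','pics/top4.png');snap('scene','pics/scene4.png')
b=cv2.imread('pics/scene4.png')[110:210,350:450];a=cv2.imread('pics/top4.png')[195:295,90:190]
c=cv2.imread('pics/top4.png')[180:280,310:410];d=cv2.imread('pics/scene4.png')[180:280,120:220]
cv2.imwrite('pics/m6.png',cv2.resize(np.vstack([np.hstack([a,b]),np.hstack([c,d])]),None,fx=3,fy=3,interpolation=cv2.INTER_CUBIC))
```

```text
t17.21 pos[ 0.6075 -0.0561  0.3018] gap0.276 gf58.9 F[ 0.91  0.32 -1.08] j[-0.45  0.15  1.68  0.55  0.8   0.67]
t18.68 pos[0.4823 0.2983 0.171 ] gap0.271 gf58.9 F[ 0.86 -0.62 -0.26] j[ 0.35  0.5   1.38 -0.    1.34  1.56]
True
t19.97 pos[0.5409 0.3216 0.1072] gap0.270 gf59.8 F[-1.77 -1.49  4.34] j[ 0.35  0.7   1.23 -0.    1.3   1.56]
-0.00016848482008670175 0.00023470339641383837
True
t20.23 pos[0.5393 0.3209 0.1054] gap0.276 gf59.3 F[1.16 0.46 3.49] j[ 0.35  0.7   1.24 -0.    1.29  1.56]
-0.0026727342694321805 0.00018518543028227496
t21.50 pos[0.5389 0.3208 0.2041] gap0.999 gf0.0 F[ 0.24 -0.6  -0.38] j[ 0.35  0.61  1.12 -0.    1.5   1.56]
```

View pics/m6.png

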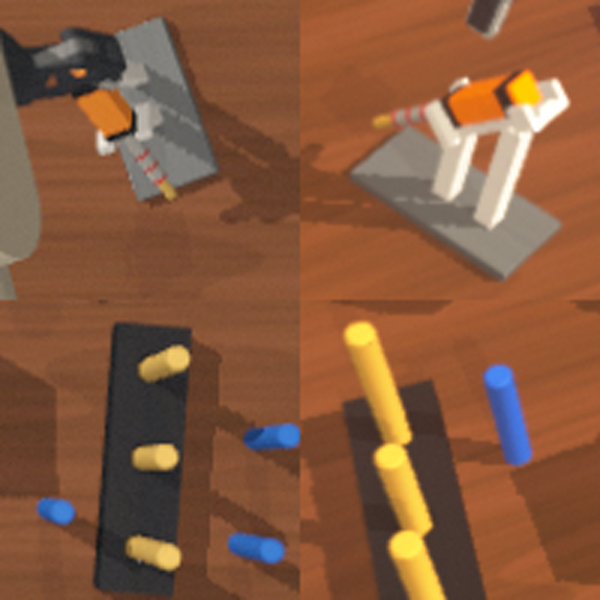

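The rod leans back in the rest, and all three posts still stand in the rack. Next I'll refine the hole and short-post centroids.

Run:
```python
from p import *
np.set_printoptions(precision=4,suppress=True)
for f in('top0','top4'):
    d=load(f'pics/{f}.png'); im=d['frame'].astype(float)
    g=im[...,0][196:216,270:290]; bg=np.median(g[:, :4]); w=np.clip((bg-40-g)/(bg-40-g.min()),0,1); w[w<.15]=0
    n_,lab=cv2.connectedComponents((w>0).astype(np.uint8)); w=w*(lab==lab[10,10])
    v,c=np.mgrid[196:216,270:290]; uv=[(w*c).sum()/w.sum(),(w*v).sum()/w.sum()]
    print(f,'hole',uv,w.sum(),unproj(d,uv,.08))
    g=im[...,0][224:241,352:372]; print(g.astype(int)[::1] if f=='top4' else '')
```

```text
top0 hole [np.float64(279.1393794749403), np.float64(205.29713603818618)] 41.48514851485149 [ 0.5987 -0.0573  0.08  ]

top4 hole [np.float64(279.13870411431384), np.float64(205.3160877063316)] 42.28125 [ 0.5987 -0.0573  0.08  ]
[[ 54  53  55  53  54  53  47  50  48  51  50  49  49  50  52  54  55  57
   56  76]
 [ 49  53  54  55  55  53  48  48  54  49  49  52  49  52  52  52  53  52
   57  79]
 [ 51  49  51  53  52  52  54  49  47  48  50  47  50  51  50  53  49  53
   57  79]
 [ 52  51  52  49  48  47  45  43  46  51  50  50  50  52  53  54  52  53
   59  81]
 [ 54  52  50  40  50  78  95 112 120 153 164 204 207 201 194 151  51  53
   56  86]
 [ 50  54  51 113 186 189 190 195 194 204 219 238 237 237 232 213 113  54
   58  85]
 [ 51  58 120 194 215 214 214 213 211 215 233 239 240 239 239 235 191 109
   56  87]
 [ 53  65 143 211 211 210 209 209 209 218 238 240 241 240 242 240 225 124
   58  91]
 [ 51  68 146 202 203 200 199 200 203 214 238 240 240 241 241 239 234 141
   56  99]
 [ 52  63 138 188 190 190 190 190 190 201 233 238 241 242 240 239 228 123
   57 100]
 [ 51  60 120 172 172 175 176 175 175 181 210 229 239 240 239 223 183  68
   66 101]
 [ 53  53  83 128 145 155 155 155 157 157 168 198 216 219 204 171  86  44
   66 102]
 [ 53  53  53  61  90 109 107 108 106 111 111 128 146 149 113  86  42  41
   64 104]
 [ 54  53  51  47  42  43  42  43  32  35  40  37  39  41  38  43  41  40
   65 104]
 [ 53  49  51  51  49  50  47  49  46  45  36  38  41  40  40  39  43  47
   72 104]
 [ 52  52  54  51  51  52  48  50  50  48  44  45  38  42  40  38  43  47
   74 101]
 [ 51  53  53  54  50  48  47  49  50  46  47  49  43  42  43  42  41  44
   71 101]]
```

```bash
cat > post.py <<'E'
from p import *
d=load('pics/top4.png'); post=unproj(d,(364.97,231.9),.112)
G=.068; off=G-.0187       # TCP height above the post's foot
Q,_=fr(0.,0,1); H=np.array([.5985,-.0577,0])
E
python3 - <<'E'
from post import *
print(post, kinematics.ik([*post[:2],.014+off],Q),kinematics.ik([*H[:2],.052+off],Q))
env.reach([*post[:2],.25],Q); st()
env.movel([*post[:2],.014+off],.15); st()
env.close_gripper(50); m=st()
env.movel([*post[:2],.25],.2); st()
env.reach([*H[:2],.11+off],Q); st()
snap('top','pics/top5.png');snap('scene','pics/scene5.png')
b=cv2.imread('pics/scene5.png')[120:300,140:380];a=cv2.imread('pics/top5.png')[130:310,190:390]
cv2.imwrite('pics/m7.png',cv2.resize(np.hstack([a,b]),None,fx=1.8,fy=1.8,interpolation=cv2.INTER_CUBIC))
E
```

```text
[ 0.53029564 -0.26833053  0.112     ] [-6.65394667e-01  6.35529392e-01  1.46932277e+00 -4.44089210e-16
  1.03674050e+00  9.05401660e-01] [-2.90759817e-01  6.00937407e-01  1.41602456e+00 -4.44089210e-16
  1.12463068e+00  1.28003651e+00]
t23.73 pos[ 0.5307 -0.2676  0.25  ] gap1.000 gf0.0 F[-0.09  0.05  0.13] j[-0.66  0.46  1.24  0.    1.44  0.91]
t25.12 pos[ 0.5307 -0.2686  0.0641] gap0.999 gf0.0 F[0.48 0.58 0.4 ] j[-0.67  0.63  1.47 -0.    1.04  0.91]
t25.73 pos[ 0.5304 -0.2685  0.0635] gap0.219 gf48.9 F[ 0.89 -0.02  1.26] j[-0.67  0.64  1.47 -0.    1.04  0.91]
t26.82 pos[ 0.5299 -0.2681  0.2487] gap0.220 gf48.8 F[-0.07 -1.   -1.63] j[-0.67  0.46  1.24  0.    1.44  0.91]
t27.77 pos[ 0.5987 -0.0589  0.1598] gap0.219 gf48.8 F[ 0.31 -0.84 -0.81] j[-0.29  0.54  1.35 -0.    1.25  1.28]
```

View pics/m7.png

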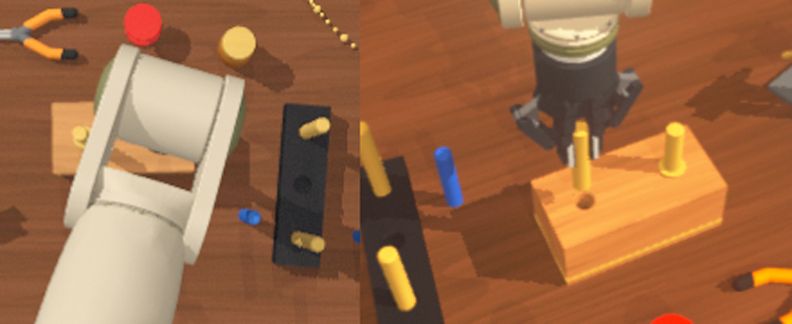

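The short post hangs 30 mm above the hole (hole at (585,200)). The other two posts and the decoys haven't moved. Inserting with a guarded search.

Run:
```python
from post import *
env.movel([*H[:2],.084+off],.1); t0=st()['clock']
s=.0009
c=[(0,0)]+sorted([(i,j) for i in range(-3,4) for j in range(-3,4) if (i,j)!=(0,0)],key=lambda a:np.hypot(a[0]*1.2,a[1]))
for i,j in c:
    x,y=H[0]+s*i,H[1]+s*j
    env.movel([x,y,.083+off],.06)
    hit=env.movel([x,y,.0735+off],.03,guard=5)
    m=monitor.sense(); print(i,j,hit,(m['position'][2]-off).round(4),m['position'][:2].round(4),m['contact_force'].round(1),m['ft_torque'].round(2))
    if not hit or m['position'][2]-off<.0765 or m['clock']-t0>14: break
st()
```

```text
t28.27 pos[ 0.5985 -0.0581  0.1334] gap0.218 gf48.8 F[ 0.65  0.15 -0.63] j[-0.29  0.57  1.38 -0.    1.19  1.28]
0 0 False 0.0733 [ 0.5985 -0.0577] [-1.1  0.7 -1.1] [-0.    0.   -0.01]
t28.99 pos[ 0.5985 -0.0577  0.1226] gap0.221 gf48.8 F[-1.06  0.72 -1.11] j[-0.29  0.58  1.4   0.    1.17  1.28]
```

Run:
```python
from post import *
print(env.movel([*H[:2],.049+off],.03,guard=6)); m=st(); print('foot',m['position'][2]-off)
if m['position'][2]-off<.0545:
    env.release(); env.movel([*H[:2],.25],.15); env.reach([.40,-.25,.30],Q); st()
    snap('top','pics/top6.png');snap('scene','pics/scene6.png')
    b=cv2.imread('pics/scene6.png')[100:340,60:460]
    cv2.imwrite('pics/m8.png',cv2.resize(b,None,fx=2,fy=2,interpolation=cv2.INTER_CUBIC))
```

```text
True
t29.67 pos[ 0.5985 -0.0577  0.1015] gap0.216 gf49.4 F[-0.26  0.04  3.95] j[-0.29  0.6   1.42 -0.    1.13  1.28]
foot 0.05219626123005142
t32.55 pos[ 0.4005 -0.2496  0.2997] gap0.998 gf0.0 F[1.58 0.66 0.3 ] j[-0.81  0.15  1.52  0.    1.47  0.76]
```

View pics/m8.png

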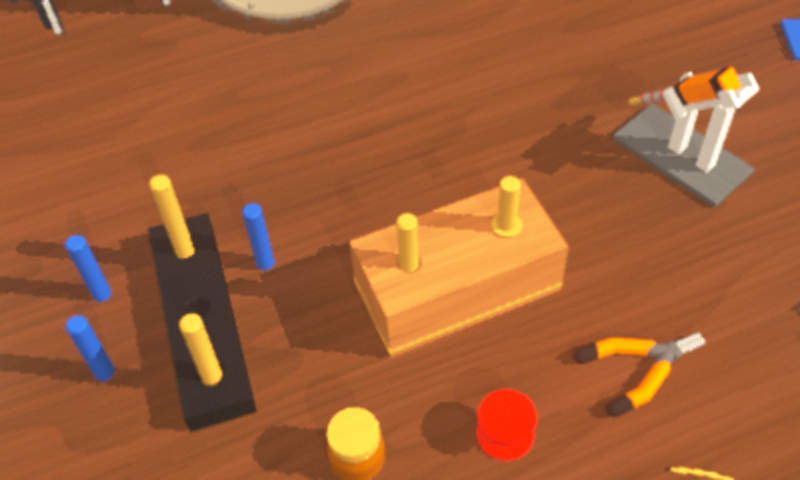

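The picture shows the short post standing in the hole at (408,240), level with the fixed post at (509,205). The rod leans in the rest at (705,90), and everything else is in place.

```bash
python3 -c "
from h import *
print(job.hand_in())"
```

```text
the job is handed in; nothing more can be done
None
```

The job is handed in: the hole is 28 mm deep, the 98 mm post stands in it level with the fixed post, the rod leans in the rest again, and everything else was left where it was, all in about 33 s of the 72 s allowed.

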